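# Clamp the honey jar in the star-wheel jar press

## Task

Push the tray fully home so that the honey jar stands under the jar press, then wind the press down by pushing the spokes of its star wheel round clockwise, one after another, until the foot bears firmly on the jar's lid so that its new seal can set. Leave it clamped with about 50 N: the foot must not press with more than 100 N at any time, and the jar must not tip over or the things around it be pushed about.

Things in the scene. Friction and masses are not known exactly. Their poses are not given: they have to be found in the camera images.
- press: White C-shaped screw press bolted to the worktop. Origin on the worktop under the screw's axis; z up, x towards its column (front face at x=67 mm), y along the tray guides to their open end. Base plate 12 mm thick, x -65..105, y -75..200 mm, with guide strips 28 mm over the worktop; a rubber stop on the -y side meets the tray when home. Crown arm 64 mm wide, top at z=222 mm.
- hub (a point): Centre of the star wheel at mid height of its spokes, on the screw's vertical axis, fixed 246 mm above the worktop; the wheel stays at this height. Its dark hub has a radius of 23 mm and reaches 22 mm above this point; the crown arm's top lies 24 mm below it.
- spoke_red (a point): Centre of the red ball (22 mm diameter) at the end of one of the wheel's four spokes, 86 mm from the axis. The spokes are level round bars, 12 mm thick, 90 degrees apart; the other three balls are black.
- wheel (a joint): Star wheel's angle, rad, growing clockwise seen from above, which lowers the ram 7 mm per rad; it stays where left. Running free it takes about 0.4 N m of torque (6 N on a spoke 70 mm from the axis); once the foot bears on the jar, each further 0.07 N m (1 N at 70 mm) adds about 10 N of pressing force. It reaches the jar after about 1.6 to 4 rad from the start.
- ram: Dark pressing plate (60 mm diameter, 13 mm thick) at the screw's lower end; origin at the middle of its underside, z up. Under it sits a black rubber foot (48 mm diameter) on a threaded stud with a stiff spring (about 1 mm per 40 N). As the last user left the stud, the foot's underside is somewhere 14 to 24 mm below this origin. That is not measured, so contact must be felt.
- tray: Loose aluminium tray, 100 mm wide (x), 235 mm long (y -52..183 mm), 12 mm thick, between the press's guides with 1.5 mm play a side; about 0.5 kg. Origin on its underside below the centre of the jar's nest (rim 6 mm high); axes parallel to the press's. Starts 80 to 110 mm out along the press's +y; home, against the stop, when its origin lies on the press's axis (within 4 mm).
- tray_knob (a point): Centre of the black round knob (26 mm diameter, 27 mm high) on an 18 mm steel post, which stands on the tray 165 mm from the nest's centre towards the press's +y. This point is 77 mm above the worktop, the knob's top 91 mm. Pushing it towards the press's -y slides the tray home, with about 4 to 8 N.
- jar: Honey jar with a red lid, 65 mm diameter and about 100 mm high, about 0.45 kg, standing loose in the tray's nest. Origin at the centre of its underside, z up. It cracks above 100 N.
- salt: Salt shaker with grey top, 44 mm diameter, 90 mm high, bystander. Origin at the centre of its underside.
- spice: Spice jar with a red lid, 45 mm diameter, 106 mm high, bystander. Origin at the centre of its underside.
- mug: White mug with a leaf pattern, 92 x 127 mm, 95 mm high, bystander. Origin at the centre of its underside.
- lemon: Lemon, 71 x 53 x 51 mm, bystander. Origin at the centre of its underside.
- timer: Red and white egg timer, 65 mm diameter, 57 mm high, bystander. Origin at the centre of its underside.
- tin: Tin, 75 mm diameter, 58 mm high, bystander. Origin at the centre of its underside.
There are look-alikes about, which are no part of the job. Leave any black look-alike of the jar alone.

How it is judged:
By the outcome, as a careful person would: the job done as asked, in the order asked, and still so for the second after the job is handed in, with the robot touching nothing.
It also fails if it takes over 72 s, if anything falls off the work surface, if the arm or the gripper's body presses on something with over 40 N, if the wrist force passes 120 N, or if a joint passes its speed limit or range.

## Robot

A 6-joint arm with a two-finger parallel gripper is mounted at the origin on a cart in front of the work surface, level with it; the furniture and walls round the work are solid. World frame = base frame: x ahead of the robot, y to its left, z up, the work surface at z = 0. Lengths are in mm, angles in rad, forces in N, time in s.
With the tool pointing down it reaches from about 400 to 925 mm from the base axis. Payload 12.5 kg.
Tool frame: the origin (TCP) lies at the very end of the fingers, on their centre line; the grasp point (between the pads) lies 19 mm behind it; z points along the fingers, y is the direction in which the jaws open and shut (so a half turn about z gives the same grasp; the last joint's range is limited). The gripper opens to 95 mm and grips with 3 to 60 N. Pads are 20 mm wide; open, the fingers measure 119 mm over their backs; the gripper's body (75 mm by 180 mm) begins 59 mm behind the grasp point.
Start: joints at [-1.232, 0.491, 1.559, -0, 1.092, -0.106], TCP at [268.948, -564.193, 214.661] pointing down, gripper open.
Joint ranges: [-3.1, 3.1], [-0.84, 2.19], [0.05, 2.79], [-1.13, 4.28], [0.06, 2.93], [-2.69, 2.69]. Speed limits (rad/s): [2.22, 2.22, 2.79, 3.14, 3.14, 3.14].

## Interface

Orientations are given as [roll, pitch, yaw] about the fixed x, y, z axes, in that order (R = Rz(yaw) Ry(pitch) Rx(roll)).
In Python, from cell import env gives the robot as it stands.
- The arm moves only by the shell command python3 -m pendant 'ROWS'. ROWS is JSON, a list that holds one entry, the list of rows, each a list of 5 numbers: the opening, from 0 (shut) to 1 (fully open), then the shift along the tool's x, y, z in m, then the turn about the tool's z in rad. A call has exactly 8 rows; each row is the pose to reach, as a shift and turn from the pose commanded when the call began, along the tool's axes at that moment; what a row does not reach only later rows make up. A row lasts 1/10 s, in which the tool goes at most 50 mm and 8.59 degrees, less where a joint would pass 70% of its speed; a pose out of reach is approached as far as the arm can. A call with a gripper value outside its range is refused whole. The fingers move at their own pace and stop on an object; the grip force is fixed at half the most. Time passes only in rows, so rows that repeat a pose let the fingers close, or fill a call up. It gives the time, the measured TCP pose, the force and the opening at its end, in the units of the state.
- env.state(): the state, without advancing time (a new reading comes with each control period).
- env.read_camera(name): name is "side" or "top" or "wrist"; returns a dict with "image" (420x560x3 uint8, blue, green, red), "range_z" (420x560 float32, mm along the optical axis (not along the pixel's ray), 0 where there is no reading), "fx", "fy", "cx", "cy" (pixels), "rvec" (rotation vector, rad) and "tvec" (3), from world to camera coordinates, as OpenCV has them; the wrist camera has in their place "tool_from_camera" (4x4, takes a point from camera to tool coordinates, whose origin is the TCP and whose axes are the flange's). Camera axes: x right, y down, z forward; pixel columns grow to the right and rows downward; lengths in mm; the calibration is good to about 2 mm. A picture is of the moment at which its call begins: read the wrist's pose just before it.
- env.job_done(): hands the job in, once; it reports no verdict.
The state is a dict: "t": time; "joints": joint angles; "qvel": joint speeds; "tau": joint torques, N m; "eef_pos": TCP position; "tcp_rot": TCP orientation; "ft_force": force on the tool from outside, world axes, zero at the start; "moment": the same for the moment, N m; "opening": opening from 0.0 (shut) to 1.0 (fully open).
Only numpy, scipy, OpenCV 4.12 (cv2) and the standard library are available. Lean on these libraries where they do the work, as an engineer would, in place of code of your own. Each camera call takes 0.05 s, during which the arm holds its last target. There are 200 camera calls.

## Working session

There is one attempt and no reset: what is moved stays moved. The work goes in short steps, Python scripts to look and compute and a shell command to move; the robot and the scene stay as the last step left them, time stands still between calls to the robot, and variables do not carry over. Pictures are saved under pics/ and viewed, about 8 in all and at most 12, crops included, and the job is handed in when it is done.

```bash
ls; mkdir -p pics; python3 - <<'E'
from cell import env
import cv2,pickle
s=env.state();print({k:s[k] for k in("t","eef_pos","tcp_rot","ft_force","opening")})
d={n:env.read_camera(n) for n in("top","side")}
pickle.dump(d,open('d0.pkl','wb'))
for n in d:
    cv2.imwrite(f'pics/{n}0.png',d[n]["image"]);print(n,d[n]["fx"],d[n]["cx"],d[n]["rvec"],d[n]["tvec"])
E
```

```text
pics
{'t': 0.0, 'eef_pos': array([ 268.85689199, -563.92577596,  214.06759022]), 'tcp_rot': array([-3.14046688e+00, -1.14488701e-04,  4.44796591e-01]), 'ft_force': array([0.84939999, 0.04355341, 0.51533484]), 'opening': 1.0021896496604639}
top 472.6290838254431 281.97366208310285 [ 2.13657541 -2.11598072  0.22863935] [ -22.37723756  531.04066043 1610.10779161]
side 461.75208550963623 279.7409283056076 [ 2.11606693 -0.08370009  0.07544368] [-501.06037969  138.3506063  1570.73439739]
```

View pics/top0.png

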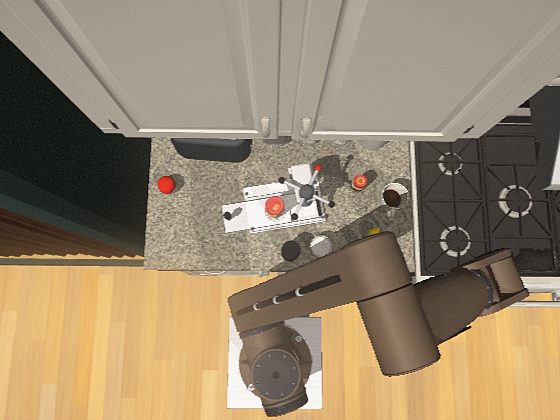

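View pics/side0.png

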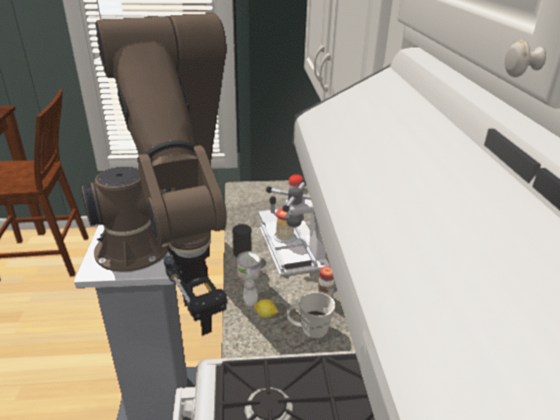

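The top view shows the press hub at about (307,191), a red ball near (319,168), black balls near (282,181), (332,204) and (295,216), the honey jar's lid at (275,207) and the tray knob at (228,215). The black look-alike jar is at (291,250). The side view shows the same layout with the wheel at about (297,190).

```bash
cat > h.py <<'E'
import numpy as np,cv2
def ray(c,u,v):
    R=cv2.Rodrigues(np.float64(c["rvec"]))[0];t=np.float64(c["tvec"]).reshape(3)
    return -R.T@t, R.T@np.array([(u-c["cx"])/c["fx"],(v-c["cy"])/c["fy"],1])
def on_z(c,u,v,z):
    o,d=ray(c,u,v);return o+d*(z-o[2])/d[2]
def pt(c,u,v):
    o,d=ray(c,u,v);return o+d*c["range_z"][int(round(v)),int(round(u))]
def px(c,P):
    return cv2.projectPoints(np.float64([P]),np.float64(c["rvec"]),np.float64(c["tvec"]),np.array([[c["fx"],0,c["cx"]],[0,c["fy"],c["cy"]],[0,0,1.]]),None)[0].reshape(2)
E
python3 - <<'E'
from h import *
import pickle
d=pickle.load(open('d0.pkl','rb'));c=d["top"]
for n,u,v,z in[("hub",307,190,268),("red",319,168,246),("b1",282,181,246),("b2",332,204,246),("b3",295,216,246),("knob",228,215,91),("lid",275,207,118),("blackjar",291,250,100),("salt",320,243,90),("spice",360,182,106),("mug",392,195,95),("timer",375,232,50),("redapple",166,185,50)]:
    print(n,on_z(c,u,v,z).round(),pt(c,u,v).round())
im=c["image"]
cv2.imwrite('pics/crop1.png',cv2.resize(im[150:270,210:350],None,fx=5,fy=5,interpolation=cv2.INTER_CUBIC))
hsv=cv2.cvtColor(im,cv2.COLOR_BGR2HSV)
m=(((hsv[...,0]<8)|(hsv[...,0]>172))&(hsv[...,1]>150)&(hsv[...,2]>80)).astype(np.uint8)
n,_,st,ce=cv2.connectedComponentsWithStats(m)
for i in range(1,n):
    if st[i,4]>8: print(st[i],ce[i].round(1))
E
```

```text
hub [538. -90. 268.] [538. -90. 267.]
red [ 614. -130.  246.] [ 612. -129.  256.]
b1 [571. -13. 246.] [569. -13. 253.]
b2 [ 499. -169.  246.] [ 497. -168.  257.]
b3 [460. -54. 246.] [459. -54. 254.]
knob [488. 167.  91.] [489. 168.  86.]
lid [513.   7. 118.] [511.   7. 127.]
blackjar [370. -48. 100.] [370. -48.  99.]
salt [ 395. -146.   90.] [ 400. -150.   52.]
spice [ 606. -285.  106.] [ 604. -283.  116.]
mug [ 564. -397.   95.] [ 578. -412.   35.]
timer [ 441. -343.   50.] [ 442. -345.   43.]
redapple [601. 394.  50.] [599. 392.  56.]
[315 165   7   6  31] [318.  167.6]
[354 175  13  13  83] [359.9 181.3]
[157 176  19  18 250] [166.  184.3]
[359 179   3   4  12] [360.  180.5]
[266 196  18  19 159] [273.9 204.8]
```

View pics/crop1.png

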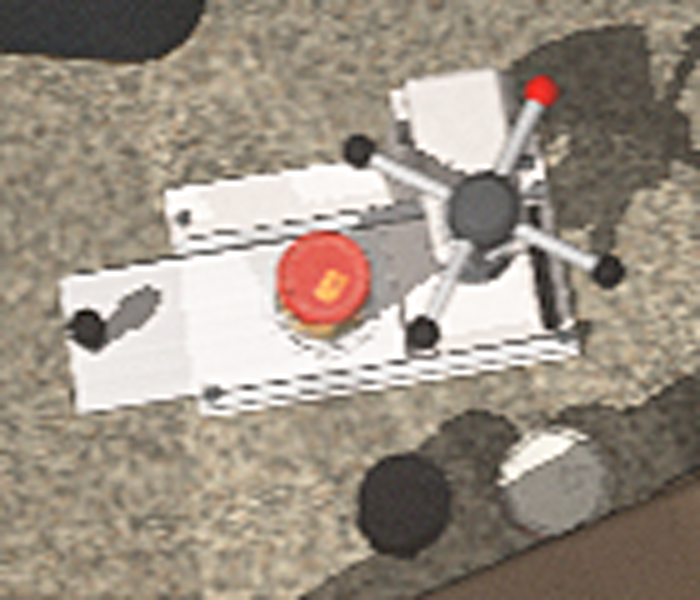

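The crop confirms the parts. The honey jar (red lid, nest on the tray) is at (274.6,205.6). The other red-lid candidates are spice at (360,181), standing on the counter, and a red round thing at (166,184). The black look-alike is at (291,250). The balls are red (318,168), b1 (281.6,180), b2 (331.4,204) and b3 (294.8,216.6), and the knob is at (227.6,215.6).

```bash
cat >> h.py <<'E'
def rows(p0,yaw0,targets):
    for x,y,z,yaw in targets:
        d=np.array([x,y,z])-p0; c,s=np.cos(yaw0),np.sin(yaw0)
        print([round(v,4) for v in((c*d[0]+s*d[1])/1e3,(s*d[0]-c*d[1])/1e3,-d[2]/1e3,-(yaw-yaw0))])
E
python3 - <<'E'
from h import *
import pickle
d=pickle.load(open('d0.pkl','rb'));c=d["top"]
B=np.array([on_z(c,*p,246)[:2] for p in[(318.1,168),(281.6,180),(294.8,216.6),(331.4,204)]])
hub=B.mean(0);print("hub",hub.round(1))
for b in B: v=b-hub;print(np.hypot(*v).round(1),np.degrees(np.arctan2(v[1],v[0])).round(1))
g=[on_z(c,*p,28)[:2] for p in[(251,232),(325.6,220)]];v=g[0]-g[1];print("guide y dir",np.degrees(np.arctan2(v[1],v[0]))-90,np.hypot(*v))
k=on_z(c,227.6,215.6,86)[:2];v=k-hub;print("knob",k.round(1),np.hypot(*v).round(1),np.degrees(np.arctan2(v[1],v[0]))-90)
l=on_z(c,273.9,204.8,117)[:2];v=l-hub;print("lid",l.round(1),np.hypot(*v).round(1),np.degrees(np.arctan2(v[1],v[0]))-90)
for p in[(265,125),(200,130),(330,130),(210,148)]:print(p,pt(c,*p).round())
# side cross check
s=d["side"];print("side px hub,red,knob:",px(s,[*hub,246]).round(),px(s,[*B[0],246]).round(),px(s,[*k,77]).round())
im=s["image"];hsv=cv2.cvtColor(im,cv2.COLOR_BGR2HSV)
cv2.imwrite('pics/crop2.png',cv2.resize(im[160:290,220:350],None,fx=4,fy=4,interpolation=cv2.INTER_CUBIC))
p0=np.array([268.948,-564.193,214.661])
rows(p0,.445,[(420,-300,310,.445),(440,-90,310,1.0),(468,235,310,1.74),(464,230,68,1.74)])
E
```

```text
hub [536.4 -90.1]
86.3 -25.3
86.6 64.3
86.3 155.1
86.0 -115.7
guide y dir 9.838292153337036 267.96667553991
knob [486.9 169.2] 263.9 10.799158396043111
lid [520.3  11.2] 102.5 9.046726733450853
(265, 125) [601.  34. 649.]
(200, 130) [621. 198. 556.]
(330, 130) [ 621. -126.  571.]
(210, 148) [707. 229. 149.]
side px hub,red,knob: [295. 195.] [322. 200.] [272. 200.]
[np.float64(0.2501), np.float64(-0.1734), np.float64(-0.0953), -0.0]
[np.float64(0.3585), np.float64(-0.3544), np.float64(-0.0953), -0.555]
[np.float64(0.5237), np.float64(-0.6357), np.float64(-0.0953), -1.295]
[np.float64(0.5179), np.float64(-0.6329), np.float64(0.1467), -1.295]
```

View pics/crop2.png

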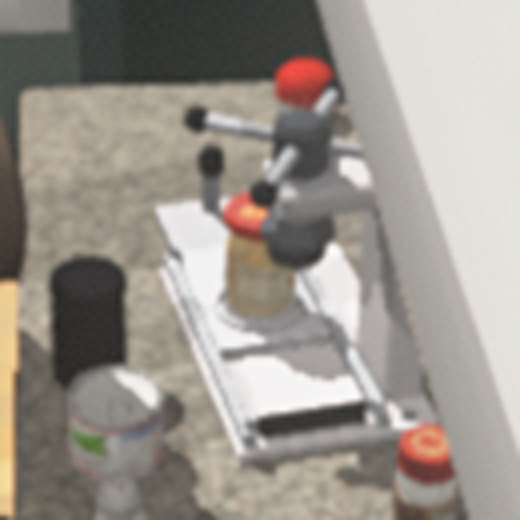

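The side crop shows the hub at (295,195) and the knob at (272,200), which agrees with the top-view projections. Ball radii come out at about 86 mm, so I'm moving.

```bash
python3 -m pendant '[[[0,0.3,-0.3,-0.095,0],[0,0.3585,-0.3544,-0.0953,-0.555],[0,0.3585,-0.3544,-0.0953,-0.555],[0,0.3585,-0.3544,-0.0953,-0.555],[0,0.3585,-0.3544,-0.0953,-0.555],[0,0.3585,-0.3544,-0.0953,-0.555],[0,0.3585,-0.3544,-0.0953,-0.555],[0,0.3585,-0.3544,-0.0953,-0.555]]]'
python3 - <<'E'
from h import *
from cell import env
import pickle
s=env.state();print(s["joints"].round(3) if hasattr(s["joints"],'round') else s["joints"])
rows(s["eef_pos"],s["tcp_rot"][2],[(440,-90,310,1.0),(470,225,310,1.742),(479,217,68,1.742)])
c=pickle.load(open('d0.pkl','rb'))["top"]
for u in(240,290,340):print([pt(c,u,v).round().tolist() for v in(110,125,131,134,137,140)])
E
```

```text
t: 0.9
eef_pos: [402.4, -192.6, 289.7]
tcp_rot: [3.142, 0.0, 0.999]
ft_force: [0.8, -0.0, -0.1]
opening: 0.38
[-0.595  0.151  1.863 -0.     1.127 -0.023]
[np.float64(0.1067), np.float64(-0.0239), np.float64(-0.0203), np.float64(-0.0006)]
[np.float64(0.3879), np.float64(-0.169), np.float64(-0.0203), np.float64(-0.7426)]
[np.float64(0.386), np.float64(-0.1571), np.float64(0.2217), np.float64(-0.7426)]
[[619.0, 89.0, 692.0], [618.0, 95.0, 603.0], [622.0, 99.0, 552.0], [618.0, 99.0, 540.0], [616.0, 100.0, 521.0], [723.0, 126.0, 190.0]]
[[639.0, -24.0, 649.0], [639.0, -27.0, 553.0], [639.0, -29.0, 509.0], [640.0, -30.0, 485.0], [802.0, -46.0, 3.0], [790.0, -46.0, 4.0]]
[[619.0, -133.0, 700.0], [616.0, -144.0, 617.0], [622.0, -152.0, 562.0], [619.0, -154.0, 548.0], [618.0, -157.0, 529.0], [775.0, -226.0, 54.0]]
```

```bash
python3 -m pendant '[[[0,0.107,-0.024,-0.02,0],[0,0.107,-0.024,-0.02,0],[0,0.388,-0.169,-0.02,-0.743],[0,0.388,-0.169,-0.02,-0.743],[0,0.388,-0.169,-0.02,-0.743],[0,0.388,-0.169,-0.02,-0.743],[0,0.388,-0.169,-0.02,-0.743],[0,0.388,-0.169,-0.02,-0.743]]]'
python3 - <<'E'
from h import *
from cell import env
s=env.state()
rows(s["eef_pos"],s["tcp_rot"][2],[(470,225,310,1.742),(479,217,68,1.742)])
E
```

```text
t: 1.7
eef_pos: [466.6, 198.4, 309.1]
tcp_rot: [-3.142, 0.0, 1.748]
ft_force: [0.5, -0.4, 0.6]
opening: 0.005
[np.float64(0.0256), np.float64(0.008), np.float64(-0.0009), np.float64(0.0061)]
[np.float64(0.0161), np.float64(0.0155), np.float64(0.2411), np.float64(0.0061)]
```

```bash
python3 -m pendant '[[[0,0.02,0.0155,0,0],[0,0.018,0.0155,0.05,0],[0,0.018,0.0155,0.1,0],[0,0.018,0.0155,0.15,0],[0,0.018,0.0155,0.2,0],[0,0.018,0.0155,0.24,0],[0,0.018,0.0155,0.24,0],[0,0.018,0.0155,0.24,0]]]'
python3 - <<'E'
from h import *
from cell import env
import pickle
s=env.state();print(s["eef_pos"].round(1),s["tcp_rot"])
c=env.read_camera("wrist");pickle.dump((s,c),open('w1.pkl','wb'))
cv2.imwrite('pics/w1.png',c["image"])
rows(s["eef_pos"],s["tcp_rot"][2],[(504.4,95.1,68,1.742)])
E
```

```text
t: 2.5
eef_pos: [479.4, 216.7, 69.6]
tcp_rot: [-3.141, 0.0, 1.743]
ft_force: [0.0, 0.3, 1.4]
opening: 0.004
[479.4 216.7  69.6] [-3.14060860e+00  2.14063336e-04  1.74277455e+00]
[np.float64(-0.124), np.float64(0.0039), np.float64(0.0016), np.float64(0.0008)]
```

View pics/w1.png

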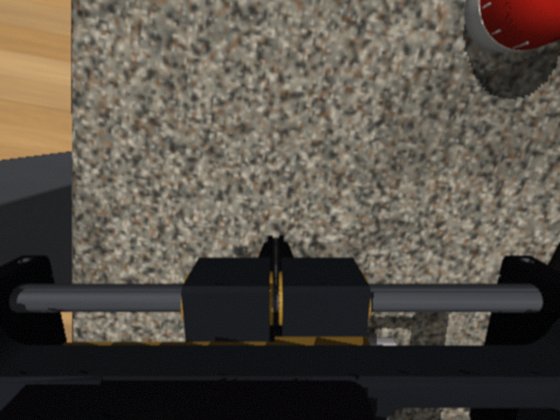

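The wrist camera faces away from the knob. It shows only bare counter around the fingers at (277,300) and the egg timer at the top right, so I'll push on force feedback.

```bash
python3 -m pendant '[[[0,-0.01,0,0,0],[0,-0.016,0,0,0],[0,-0.021,0,0,0],[0,-0.026,0.001,0,0],[0,-0.031,0.001,0,0],[0,-0.037,0.001,0,0],[0,-0.044,0.001,0,0],[0,-0.051,0.001,0,0]]]'
python3 -m pendant '[[[0,-0.007,0,0,0],[0,-0.014,0,0,0],[0,-0.021,0,0,0],[0,-0.028,0.001,0,0],[0,-0.034,0.001,0,0],[0,-0.039,0.001,0,0],[0,-0.043,0.001,0,0],[0,-0.046,0.001,0,0]]]'
```

```text
t: 3.35
eef_pos: [489.5, 167.2, 70.1]
tcp_rot: [3.139, -0.001, 1.742]
ft_force: [-1.8, 11.8, 5.6]
opening: 0.007
t: 4.15
eef_pos: [498.2, 122.0, 70.1]
tcp_rot: [3.14, -0.001, 1.742]
ft_force: [-2.0, 11.7, 6.9]
opening: 0.004
```

```bash
python3 -m pendant '[[[0,-0.003,0,0,0],[0,-0.007,0,0,0],[0,-0.011,0,0,0],[0,-0.015,0,0,0],[0,-0.018,0,0,0],[0,-0.021,0,0,0],[0,-0.023,0,0,0],[0,-0.024,0,0,0]]]'
```

```text
t: 4.95
eef_pos: [502.1, 98.4, 70.1]
tcp_rot: [3.14, -0.001, 1.742]
ft_force: [-1.8, 11.5, 7.0]
opening: 0.007
```

```bash
python3 -m pendant '[[[0,-0.0005,0,0,0],[0,-0.001,0,0,0],[0,-0.0015,0,0,0],[0,-0.002,0,0,0],[0,-0.0025,0,0,0],[0,-0.003,0,0,0],[0,-0.003,0,0,0],[0,-0.003,0,0,0]]]'
```

```text
t: 5.75
eef_pos: [502.6, 95.6, 70.1]
tcp_rot: [3.14, -0.001, 1.742]
ft_force: [-1.4, 11.3, 7.6]
opening: 0.004
```

```bash
python3 -m pendant '[[[0,-0.0005,0,0,0],[0,-0.001,0,0,0],[0,-0.0015,0,0,0],[0,-0.002,0,0,0],[0,-0.0025,0,0,0],[0,-0.003,0,0,0],[0,-0.003,0,0,0],[0,-0.003,0,0,0]]]'
```

```text
t: 6.55
eef_pos: [502.3, 94.5, 70.1]
tcp_rot: [3.141, -0.003, 1.742]
ft_force: [-5.3, 31.5, 10.1]
opening: 0.002
```

Home: the force rose to 31 N within 1 mm, and the inferred knob-to-axis distance is 164.7 mm against 165 nominal. Retreating and checking.

```bash
python3 -m pendant '[[[0,0.004,0,0,0],[0,0.015,0,0,0],[0,0.045,0,-0.01,0],[0,0.05,0,-0.06,0],[0,0.05,0,-0.11,0],[0,0.05,0,-0.16,0],[0,0.05,0,-0.21,0],[0,0.05,0,-0.24,0]]]'
python3 - <<'E'
from h import *
from cell import env
import pickle
s=env.state()
c=env.read_camera("top");d=env.read_camera("side");pickle.dump((c,d),open('d1.pkl','wb'))
a=cv2.resize(c["image"][150:270,210:350],None,fx=3.3,fy=4,interpolation=cv2.INTER_CUBIC)
b=cv2.resize(d["image"][160:290,230:330],(330,480),interpolation=cv2.INTER_CUBIC)
cv2.imwrite('pics/home.png',np.hstack([a,b]))
rows(s["eef_pos"],s["tcp_rot"][2],[(440,60,310,1.742),(440,-120,310,2.697),(538.6,-157.6,310,2.697),(538.6,-157.6,235,2.697)])
E
```

```text
t: 7.35
eef_pos: [494.5, 141.3, 313.2]
tcp_rot: [3.137, 0.0, 1.743]
ft_force: [0.6, 0.6, -0.7]
opening: 0.004
[np.float64(-0.0708), np.float64(-0.0676), np.float64(0.0032), np.float64(0.0006)]
[np.float64(-0.2481), np.float64(-0.0984), np.float64(0.0032), np.float64(-0.9544)]
[np.float64(-0.302), np.float64(-0.0077), np.float64(0.0032), np.float64(-0.9544)]
[np.float64(-0.302), np.float64(-0.0077), np.float64(0.0782), np.float64(-0.9544)]
```

View pics/home.png

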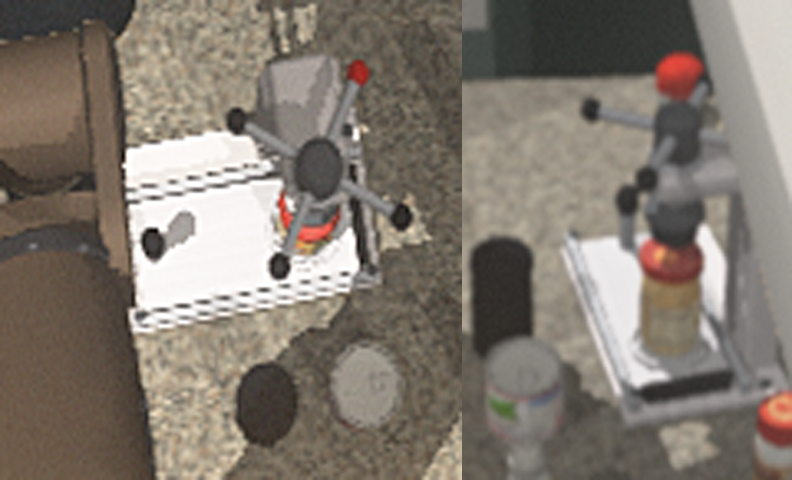

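The jar stands upright at (670,290 in the picture), under the ram, and the tray sits against the rubber stop. The wheel hasn't turned. Moving over the wheel next.

```bash
python3 -m pendant '[[[0,-0.302,-0.008,0.003,-0.954],[0,-0.302,-0.008,0.003,-0.954],[0,-0.302,-0.008,0.003,-0.954],[0,-0.302,-0.008,0.003,-0.954],[0,-0.302,-0.008,0.003,-0.954],[0,-0.302,-0.008,0.003,-0.954],[0,-0.302,-0.008,0.003,-0.954],[0,-0.302,-0.008,0.003,-0.954]]]'
python3 - <<'E'
from h import *
from cell import env
s=env.state();print(np.round(s["joints"],2))
rows(s["eef_pos"],s["tcp_rot"][2],[(538.6,-157.6,310,2.697),(538.6,-157.6,235,2.697)])
E
```

```text
t: 8.25
eef_pos: [538.0, -161.1, 304.5]
tcp_rot: [-3.141, -0.002, 2.698]
ft_force: [0.6, 1.2, -0.2]
opening: 0.009
[-0.41  0.32  1.59 -0.    1.23 -1.54]
[np.float64(0.001), np.float64(0.0034), np.float64(-0.0055), np.float64(0.0011)]
[np.float64(0.001), np.float64(0.0034), np.float64(0.0695), np.float64(0.0011)]
```

```bash
python3 -m pendant '[[[0,0.001,0.0034,0.03,0],[0,0.001,0.0034,0.06,0],[0,0.001,0.0034,0.0695,0],[0,0.001,0.0034,0.0695,0],[0,0.003,0.0034,0.0695,0],[0,0.005,0.0034,0.0695,0],[0,0.005,0.0034,0.0695,0],[0,0.005,0.0034,0.0695,0]]]'
python3 - <<'E'
from h import *
from cell import env
s=env.state();print(s["eef_pos"],s["moment"])
p=s["eef_pos"][:2]-np.array([536.4,-90.1]);y=s["tcp_rot"][2]
print("hub in tool frame",-(np.cos(y)*p[0]+np.sin(y)*p[1]),-(np.sin(y)*p[0]-np.cos(y)*p[1]),y)
E
```

```text
t: 9.05
eef_pos: [535.2, -152.6, 237.4]
tcp_rot: [-3.142, 0.001, 2.697]
ft_force: [-0.7, 0.0, 0.0]
opening: 0.006
[ 535.20859003 -152.60416258  237.40459496] [ 0.01562147 -0.16711634 -0.01434214]
hub in tool frame 25.820885229745013 56.933923834635145 2.696753279962777
```

```bash
cat >> h.py <<'E'
HUB=np.array([536.4,-90.1])
def rep():
    from cell import env
    S=env.state();p=S["eef_pos"][:2]-HUB;y=S["tcp_rot"][2];f=S["ft_force"]
    h=-np.array([np.cos(y)*p[0]+np.sin(y)*p[1],np.sin(y)*p[0]-np.cos(y)*p[1]])
    ft=np.array([np.cos(y)*f[0]+np.sin(y)*f[1],np.sin(y)*f[0]-np.cos(y)*f[1]])
    x,yv=10-h[0],-12-h[1]   # outer leading corner, from hub, tool axes
    print("h",h.round(1),"yaw",round(y,3),"Ftool",ft.round(2),"Fz",f[2].round(1),"T(corner)",round(-(x*ft[1]-yv*ft[0]),3),"T(mom@tcp)",round(-(p[0]*f[1]-p[1]*f[0]+S["moment"][2]),3),"Mz",round(S["moment"][2],3),"cornerR",round(np.hypot(x,yv),1),"cornerang",round(np.degrees(y+np.arctan2(-yv,x)),1),"j6",round(S["joints"][5],2))
E
python3 -m pendant '[[[0,0.003,0,0.001,0.03],[0,0.006,0,0.002,0.06],[0,0.008,0,0.002,0.08],[0,0.008,0,0.002,0.08],[0,0.009,0,0.002,0.08],[0,0.009,0,0.002,0.08],[0,0.009,0,0.002,0.08],[0,0.009,0,0.002,0.08]]]'
python3 -c "from h import *;rep()"
python3 -m pendant '[[[0,0.0028,-0.001,0,0.05],[0,0.0056,-0.0019,0,0.1],[0,0.0085,-0.0027,0,0.15],[0,0.0114,-0.0033,0,0.2],[0,0.0143,-0.0037,0,0.25],[0,0.0172,-0.004,0,0.3],[0,0.0172,-0.004,0,0.3],[0,0.0172,-0.004,0,0.3]]]'
python3 -c "from h import *;rep()"
```

```text
t: 9.85
eef_pos: [527.7, -149.4, 235.1]
tcp_rot: [-3.141, 0.003, 2.617]
ft_force: [3.3, -3.7, -1.3]
opening: 0.005
h [22.2 55.7] yaw 2.617 Ftool [-4.66 -1.53] Fz -1.3 T(corner) 296.573 T(mom@tcp) -225.408 Mz 0.036 cornerR 68.7 cornerang 250.2 j6 -1.44
t: 10.65
eef_pos: [510.6, -143.8, 235.0]
tcp_rot: [3.141, 0.001, 2.317]
ft_force: [4.7, -2.2, -1.0]
opening: -0.001
h [21.9 55.3] yaw 2.317 Ftool [-4.84  1.97] Fz -1.0 T(corner) 349.468 T(mom@tcp) -311.051 Mz -0.025 cornerR 68.4 cornerang 232.8 j6 -1.15
```

```bash
sed -i 's/round(-(p\[0\]\*f\[1\]-p\[1\]\*f\[0\]+S\["moment"\]\[2\]),3)/round(p[0]*f[1]-p[1]*f[0]+1e3*S["moment"][2])/' h.py
python3 -m pendant '[[[0,0.0056,-0.0019,0,0.1],[0,0.0114,-0.0033,0,0.2],[0,0.0172,-0.004,0,0.3],[0,0.0232,-0.0042,0,0.4],[0,0.0291,-0.0038,0,0.5],[0,0.0349,-0.0028,0,0.6],[0,0.0406,-0.0012,0,0.7],[0,0.0461,0.0009,0,0.8]]]'
python3 -c "from h import *;rep()"
python3 -m pendant '[[[0,0.0028,-0.001,0,0.05],[0,0.0056,-0.0019,0,0.1],[0,0.0085,-0.0027,0,0.15],[0,0.0114,-0.0033,0,0.2],[0,0.0143,-0.0037,0,0.25],[0,0.0172,-0.004,0,0.3],[0,0.0172,-0.004,0,0.3],[0,0.0172,-0.004,0,0.3]]]'
python3 -c "from h import *;rep()"
```

```text
t: 11.45
eef_pos: [480.1, -109.7, 235.1]
tcp_rot: [3.14, 0.002, 1.513]
ft_force: [4.5, -5.8, -0.1]
opening: 0.001
h [22.8 55.1] yaw 1.513 Ftool [-5.53  4.83] Fz -0.1 T(corner) 432.843 T(mom@tcp) 384 Mz -0.031 cornerR 68.3 cornerang 187.5 j6 -0.3
t: 12.25
eef_pos: [476.4, -92.0, 234.9]
tcp_rot: [3.141, 0.001, 1.218]
ft_force: [1.0, -3.6, 1.8]
opening: 0.003
h [22.5 55.6] yaw 1.218 Ftool [-3.    2.21] Fz 1.8 T(corner) 230.535 T(mom@tcp) 208 Mz -0.009 cornerR 68.8 cornerang 170.3 j6 0.03
```

```bash
python3 -m pendant '[[[0,0.0011,-0.0004,0,0.02],[0,0.0022,-0.0008,0,0.04],[0,0.0034,-0.0012,0,0.06],[0,0.0045,-0.0016,0,0.08],[0,0.0057,-0.0019,0,0.1],[0,0.0068,-0.0022,0,0.12],[0,0.0079,-0.0025,0,0.14],[0,0.009,-0.0028,0,0.16]]]' | tail -2
python3 -c "from h import *;rep()"
```

```text
ft_force: [0.4, -6.4, 1.5]
opening: 0.003
h [22.9 55.4] yaw 1.057 Ftool [-5.38  3.48] Fz 1.5 T(corner) 408.273 T(mom@tcp) 292 Mz -0.086 cornerR 68.7 cornerang 161.4 j6 0.21
```

```bash
python3 -m pendant '[[[0,0.0011,-0.0004,0,0.02],[0,0.0022,-0.0008,0,0.04],[0,0.0034,-0.0012,0,0.06],[0,0.0045,-0.0016,0,0.08],[0,0.0057,-0.0019,0,0.1],[0,0.0068,-0.0022,0,0.12],[0,0.0079,-0.0025,0,0.14],[0,0.009,-0.0028,0,0.16]]]' | tail -2
python3 -c "from h import *;rep()"
```

```text
ft_force: [0.1, -6.0, 2.6]
opening: 0.004
h [23.1 55.4] yaw 0.896 Ftool [-4.59  3.79] Fz 2.6 T(corner) 358.932 T(mom@tcp) 355 Mz 0.013 cornerR 68.6 cornerang 152.4 j6 0.39
```

```bash
python3 -m pendant '[[[0,0.0011,-0.0004,0,0.02],[0,0.0022,-0.0008,0,0.04],[0,0.0034,-0.0012,0,0.06],[0,0.0045,-0.0016,0,0.08],[0,0.0057,-0.0019,0,0.1],[0,0.0068,-0.0022,0,0.12],[0,0.0079,-0.0025,0,0.14],[0,0.009,-0.0028,0,0.16]]]' | tail -2
python3 -c "from h import *;rep()"
```

```text
ft_force: [-1.2, -6.7, 2.8]
opening: 0.002
h [23.4 55.3] yaw 0.736 Ftool [-5.33  4.14] Fz 2.8 T(corner) 414.426 T(mom@tcp) 416 Mz 0.024 cornerR 68.6 cornerang 143.4 j6 0.57
```

```bash
python3 -c "
from h import *
from cell import env
d=env.read_camera('side');cv2.imwrite('pics/s3.png',cv2.resize(d['image'][190:270,260:340],None,fx=7,fy=7,interpolation=cv2.INTER_CUBIC))"
```

```text
(no output)
```

View pics/s3.png

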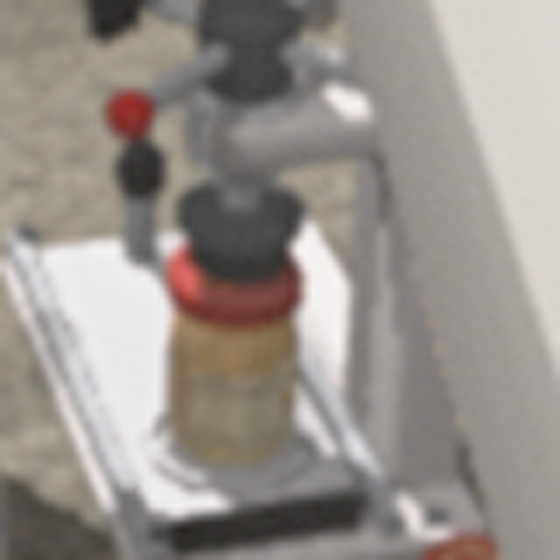

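The picture shows the foot low over the red lid at (235,265), the jar upright and the red ball now at (130,110). Continuing in small steps.

```bash
python3 -m pendant '[[[0,0.0011,-0.0004,0,0.02],[0,0.0022,-0.0008,0,0.04],[0,0.0034,-0.0012,0,0.06],[0,0.0045,-0.0016,0,0.08],[0,0.0057,-0.0019,0,0.1],[0,0.0068,-0.0022,0,0.12],[0,0.0079,-0.0025,0,0.14],[0,0.009,-0.0028,0,0.16]]]' | tail -2
python3 -c "from h import *;rep()"
```

```text
ft_force: [-2.3, -5.6, 3.6]
opening: 0.004
h [23.6 55.4] yaw 0.577 Ftool [-4.96  3.48] Fz 3.6 T(corner) 381.576 T(mom@tcp) 320 Mz -0.037 cornerR 68.7 cornerang 134.5 j6 0.74
```

```bash
python3 -m pendant '[[[0,0.0011,-0.0004,0,0.02],[0,0.0022,-0.0008,0,0.04],[0,0.0034,-0.0012,0,0.06],[0,0.0045,-0.0016,0,0.08],[0,0.0057,-0.0019,0,0.1],[0,0.0068,-0.0022,0,0.12],[0,0.0079,-0.0025,0,0.14],[0,0.009,-0.0028,0,0.16]]]' | tail -2
python3 -c "from h import *;rep()"
```

```text
ft_force: [-4.5, -4.7, 4.8]
opening: 0.004
h [23.9 55.4] yaw 0.417 Ftool [-6.04  2.51] Fz 4.8 T(corner) 441.719 T(mom@tcp) 410 Mz 0.015 cornerR 68.8 cornerang 125.5 j6 0.92
```

```bash
python3 -m pendant '[[[0,0.0011,-0.0004,0,0.02],[0,0.0022,-0.0008,0,0.04],[0,0.0031,-0.0011,0,0.055],[0,0.0036,-0.0013,0,0.065],[0,0.0042,-0.0015,0,0.075],[0,0.0048,-0.0016,0,0.085],[0,0.0054,-0.0018,0,0.095],[0,0.006,-0.002,0,0.105]]]' | tail -2
python3 -c "from h import *;rep()"
```

```text
ft_force: [-4.7, -3.3, 5.4]
opening: 0.006
h [23.9 55.4] yaw 0.312 Ftool [-5.46  1.74] Fz 5.4 T(corner) 392.23 T(mom@tcp) 374 Mz 0.03 cornerR 68.9 cornerang 119.6 j6 1.04
```

Still free (about 0.39 N m). Continuing.

```bash
python3 -m pendant '[[[0,0.0011,-0.0004,0,0.02],[0,0.0022,-0.0008,0,0.04],[0,0.0034,-0.0012,0,0.06],[0,0.0045,-0.0016,0,0.08],[0,0.0057,-0.0019,0,0.1],[0,0.0068,-0.0022,0,0.12],[0,0.0079,-0.0025,0,0.14],[0,0.009,-0.0028,0,0.16]]]' | tail -2
python3 -c "from h import *;rep()"
```

```text
ft_force: [-5.2, 0.1, 4.6]
opening: 0.001
h [24.2 55.4] yaw 0.152 Ftool [-5.15 -0.91] Fz 4.6 T(corner) 334.31 T(mom@tcp) 295 Mz 0.032 cornerR 68.9 cornerang 110.6 j6 1.21
```

```bash
python3 -m pendant '[[[0,0.0011,-0.0004,0,0.02],[0,0.0022,-0.0008,0,0.04],[0,0.0034,-0.0012,0,0.06],[0,0.0045,-0.0016,0,0.08],[0,0.0057,-0.0019,0,0.1],[0,0.0068,-0.0022,0,0.12],[0,0.0079,-0.0025,0,0.14],[0,0.009,-0.0028,0,0.16]]]' 
python3 -c "from h import *;rep()"
```

```text
t: 18.7
eef_pos: [512.4, -34.5, 234.5]
tcp_rot: [-3.141, 0.004, -0.008]
ft_force: [-6.3, 1.4, 5.0]
opening: 0.005
h [24.5 55.4] yaw -0.008 Ftool [-6.27 -1.35] Fz 5.0 T(corner) 403.093 T(mom@tcp) 338 Mz 0.023 cornerR 68.9 cornerang 101.7 j6 1.38
```

```bash
python3 -m pendant '[[[0,0.0011,-0.0004,0,0.02],[0,0.0022,-0.0008,0,0.04],[0,0.0034,-0.0012,0,0.06],[0,0.0045,-0.0016,0,0.08],[0,0.0057,-0.0019,0,0.1],[0,0.0068,-0.0022,0,0.12],[0,0.0079,-0.0025,0,0.14],[0,0.009,-0.0028,0,0.16]]]' | tail -2
python3 -c "from h import *;rep()"
```

```text
ft_force: [-6.5, 3.7, 5.9]
opening: 0.005
h [24.8 55.3] yaw -0.168 Ftool [-7.08 -2.56] Fz 5.9 T(corner) 438.161 T(mom@tcp) 405 Mz 0.077 cornerR 68.9 cornerang 92.8 j6 1.55
```

```bash
python3 -m pendant '[[[0,0.0011,-0.0004,0,0.02],[0,0.0022,-0.0008,0,0.04],[0,0.0031,-0.0011,0,0.055],[0,0.0036,-0.0013,0,0.065],[0,0.0042,-0.0015,0,0.075],[0,0.0048,-0.0016,0,0.085],[0,0.0054,-0.0018,0,0.095],[0,0.006,-0.002,0,0.105]]]' 
python3 -c "from h import *;rep()"
```

```text
t: 20.3
eef_pos: [527.0, -30.0, 234.4]
tcp_rot: [-3.141, 0.006, -0.273]
ft_force: [-10.3, 6.9, 6.7]
opening: 0.006
h [25.3 55.3] yaw -0.273 Ftool [-11.74  -3.84] Fz 6.7 T(corner) 731.164 T(mom@tcp) 686 Mz 0.134 cornerR 69.0 cornerang 87.1 j6 1.66
```

Contact: torque jumped from about 0.40 (free average) to 0.73 N m, which is roughly 45 N. Doing a tiny further move to confirm.

```bash
python3 -m pendant '[[[0,0.0001,0,0,0.001],[0,0.0001,0,0,0.002],[0,0.0002,-0.0001,0,0.003],[0,0.0002,-0.0001,0,0.004],[0,0.0003,-0.0001,0,0.005],[0,0.0003,-0.0001,0,0.006],[0,0.0004,-0.0001,0,0.007],[0,0.0004,-0.0001,0,0.008]]]' | tail -2
python3 -c "from h import *;[rep() for _ in range(2)]"
```

```text
ft_force: [-9.1, 6.3, 6.7]
opening: 0.005
h [25.4 55.2] yaw -0.28 Ftool [-10.5   -3.55] Fz 6.7 T(corner) 651.661 T(mom@tcp) 614 Mz 0.124 cornerR 69.0 cornerang 86.8 j6 1.67
h [25.4 55.2] yaw -0.28 Ftool [-10.5   -3.55] Fz 6.7 T(corner) 651.661 T(mom@tcp) 614 Mz 0.124 cornerR 69.0 cornerang 86.8 j6 1.67
```

```bash
python3 -m pendant '[[[0,0.0002,-0.0001,0,0.003],[0,0.0003,-0.0001,0,0.006],[0,0.0005,-0.0002,0,0.009],[0,0.0007,-0.0002,0,0.012],[0,0.0008,-0.0003,0,0.015],[0,0.001,-0.0004,0,0.018],[0,0.0012,-0.0004,0,0.021],[0,0.0014,-0.0005,0,0.025]]]' | tail -2
python3 -c "from h import *;rep()"
```

```text
ft_force: [-10.7, 6.7, 6.8]
opening: 0.004
h [25.5 55.2] yaw -0.306 Ftool [-12.26  -3.19] Fz 6.8 T(corner) 774.729 T(mom@tcp) 679 Mz 0.084 cornerR 69.0 cornerang 85.4 j6 1.69
```

Estimate is about 48–54 N, so I'm stopping here. Backing off along −x, lifting clear and checking.

```bash
python3 -m pendant '[[[0,-0.004,0,0,0],[0,-0.012,0,0,0],[0,-0.015,0,0,0],[0,-0.015,0,-0.03,0],[0,-0.015,0,-0.07,0],[0,-0.015,0,-0.09,0],[0,-0.015,0,-0.09,0],[0,-0.015,0,-0.09,0]]]'
python3 - <<'E'
from h import *
from cell import env
s=env.state();rows(s["eef_pos"],s["tcp_rot"][2],[(440,200,325,s["tcp_rot"][2])])
E
```

```text
t: 22.7
eef_pos: [516.4, -26.8, 324.2]
tcp_rot: [3.142, 0.0, -0.306]
ft_force: [0.2, -0.6, -0.4]
opening: 0.003
[np.float64(-0.1412), np.float64(-0.1932), np.float64(-0.0008), np.float64(-0.0)]
```

```bash
python3 -m pendant '[[[0,-0.03,-0.04,0,0],[0,-0.06,-0.08,0,0],[0,-0.09,-0.12,0,0],[0,-0.12,-0.16,0,0],[0,-0.141,-0.193,0,0],[0,-0.141,-0.193,0,0],[0,-0.141,-0.193,0,0],[0,-0.141,-0.193,0,0]]]'
python3 - <<'E'
from h import *
from cell import env
c=env.read_camera("top");d=env.read_camera("side")
a=cv2.resize(c["image"][150:270,210:410],None,fx=2.2,fy=3.5,interpolation=cv2.INTER_CUBIC)
b=cv2.resize(d["image"][180:270,250:340],(360,420),interpolation=cv2.INTER_CUBIC)
cv2.imwrite('pics/end.png',np.hstack([a,b]))
E
```

```text
t: 23.5
eef_pos: [440.6, 199.0, 323.8]
tcp_rot: [3.141, 0.001, -0.307]
ft_force: [-0.0, -0.7, -0.8]
opening: 0.005
```

View pics/end.png

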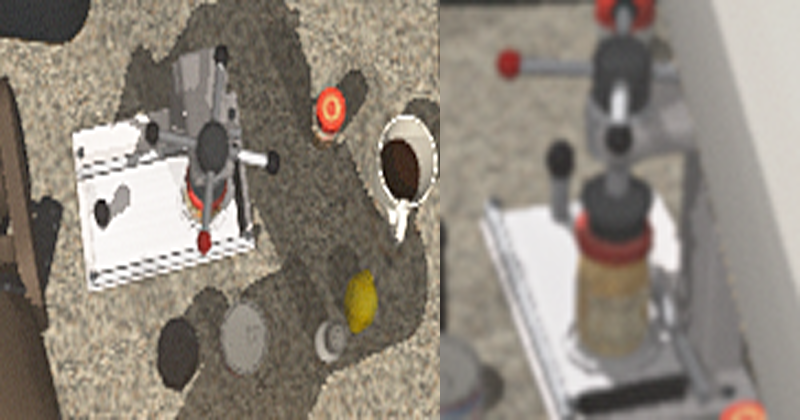

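The foot bears on the lid at (615,225 in the picture). The jar is upright and the tray home, the bystanders are in place, and the robot is clear. Handing in.

```bash
python3 -c "
from cell import env
print(env.job_done())"
```

```text
the job is handed in; nothing more can be done
None
```

The tray is home and the jar is clamped at about 50 N. I handed the job in at about 24 s, with the arm clear and reading no contact force.

- **Tray:** I pushed the knob until the force rose to 31 N at the stop. The knob then worked out 164.7 mm from the press axis, against 165 mm nominal.
- **Press:** I wound the wheel clockwise about 2.9 rad by pushing one spoke in a single sweep. One spoke reached the jar, so I never changed to the next one. The free-running torque averaged about 0.40 N m.
- **Clamping force:** After contact, the last torque reading was 0.77 N m from the contact point, which gives about 54 N. Using the measured moment it was 0.68 N m, or about 48 N. The two readings differ by about 6 N, and noise is about the same, so take the clamp force as roughly 50 N. The highest force I estimated at any point was about 54 N.
- **Last picture:** The foot is on the lid, the jar is upright, the tray is home, and the objects in view look undisturbed. The crop did not show the timer or tin, and I did not measure the bystanders' positions again.

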